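# Stack the curing load on a bonded adapter cap

## Task

The white adapter cap has just been bonded and must cure under load: set it upright in the jig whose nest is square (not the round one), lay the square load plate on it, then the large round weight on the plate and the small round weight on top of that. Move them one at a time, each fully seated and level on the one below, let everything go and leave the other things on the bench where they are.

Things in the scene. Friction and masses are not known exactly. Their poses are not given: they have to be found in the camera images.
- cap: White cube-shaped adapter cap, 46 x 46 mm, 43 mm tall, rounded edges, standing upright on the bench. Origin: centre of its underside, z up; x and y normal to its sides. Grip across two opposite sides (46 mm). 0.014 kg.
- load_plate: Square aluminium load plate, 64 x 64 mm, 13 mm tall without its grip boss. Round grip boss on top, diameter 28 mm, 20 mm tall, on the centre axis (from 13 to 33 mm above the origin). Underneath a square recess 54 x 54 mm, 5 mm deep, goes loosely over the top of the cap (4 mm play each side), so its sides must be turned parallel to the cap's. Origin: centre of its underside (the rim); x and y normal to its sides. Seated, its origin is 38 mm above the cap's. About 0.12 kg.
- weight_large: Large round steel weight, diameter 70 mm, 30 mm tall without its boss. Round grip boss on top, diameter 28 mm, 20 mm tall, on the centre axis (from 30 to 50 mm above the origin). Underneath a round recess, diameter 40 mm, 23 mm deep, goes loosely over the boss of the part below (6 mm play all round). Origin: centre of its underside, z up. Seated, its origin is 13 mm above the load plate's. About 0.55 kg.
- weight_small: Small round steel weight, diameter 52 mm, 30 mm tall without its boss. Round grip boss on top, diameter 28 mm, 20 mm tall, on the centre axis (from 30 to 50 mm above the origin). Underneath a round recess, diameter 40 mm, 23 mm deep, goes loosely over the boss of the part below (6 mm play all round). Origin: centre of its underside, z up. Seated, its origin is 30 mm above the large weight's. About 0.25 kg.
- jig_square: Fixed aluminium jig: base 90 x 90 mm, 6 mm thick, with a square nest on it, 54 x 54 mm inside (4 mm play each side of the cap), walls 6 mm thick and 10 mm high (top 16 mm above the bench). Origin: centre of its underside on the bench; nest floor 6 mm above; x and y normal to the nest's walls.
- jig_round: Fixed aluminium jig with the same base but a round nest, 50 mm inside, 66 mm outside, 10 mm high; for another part, stays empty. Origin: centre of its underside.
- screwdriver: Screwdriver with black and orange handle, 227 mm long, lying loose on the bench; not to be disturbed. Origin: centre of its underside.
- spool: Spool of solder with black flanges, diameter 55 mm, 40 mm tall, standing loose; not to be disturbed. Origin: centre of its underside.
- tape: Small dark roll of tape, 51 x 48 mm, 19 mm tall, lying loose; not to be disturbed. Origin: centre of its underside.
There are look-alikes about, which are no part of the job. Leave any blue look-alike of the cap alone.

How it is judged (in metres and radians):
On the way, in this order (a step that is already met when the one before it is completed fails the run):
1. the cap sits in the square nest, let go (horizontal distance between cap and jig_square below 0.008 m and z of cap in the frame of jig_square between 0.003 and 0.009 m and angle between cap's own z axis and vertical below 0.07 rad and contact force between the fingers and cap below 0.3 N and linear speed of cap below 0.02 m/s), for 0.2 s.
2. the load plate lies flat on the cap, let go (horizontal distance between cap and jig_square below 0.008 m and z of cap in the frame of jig_square between 0.003 and 0.009 m and angle between each of cap, load_plate's own z axis and vertical below 0.07 rad and horizontal distance between load_plate and cap below 0.009 m and z of load_plate in the frame of cap between 0.035 and 0.041 m and contact force between the fingers and load_plate below 0.3 N and linear speed of load_plate below 0.02 m/s), for 0.2 s.
3. the large weight is seated on the load plate, let go (horizontal distance between cap and jig_square below 0.008 m and z of cap in the frame of jig_square between 0.003 and 0.009 m and angle between each of cap, load_plate, weight_large's own z axis and vertical below 0.07 rad and horizontal distance between load_plate and cap below 0.009 m and z of load_plate in the frame of cap between 0.035 and 0.041 m and horizontal distance between weight_large and load_plate below 0.01 m and z of weight_large in the frame of load_plate between 0.01 and 0.016 m and contact force between the fingers and weight_large below 0.3 N and linear speed of weight_large below 0.02 m/s), for 0.2 s.
4. the small weight is seated on the large one, let go (horizontal distance between cap and jig_square below 0.008 m and z of cap in the frame of jig_square between 0.003 and 0.009 m and angle between each of cap, load_plate, weight_large, weight_small's own z axis and vertical below 0.07 rad and horizontal distance between load_plate and cap below 0.009 m and z of load_plate in the frame of cap between 0.035 and 0.041 m and horizontal distance between weight_large and load_plate below 0.01 m and z of weight_large in the frame of load_plate between 0.01 and 0.016 m and horizontal distance between weight_small and weight_large below 0.01 m and z of weight_small in the frame of weight_large between 0.027 and 0.033 m and contact force between the fingers and weight_small below 0.3 N and linear speed of weight_small below 0.02 m/s), for 0.2 s.
At the end, for the whole second after the job is handed in: Cap on the square nest's floor (within 8 mm of its centre), load plate on the cap (9 mm), large weight on the plate, small weight on the large one (10 mm from the centre of the one below); each within 3 mm of its seated height, level to 4 degrees, released, at rest (all of step 4 and contact force between the fingers and cap below 0.3 N and linear speed of each of cap, load_plate, weight_large below 0.02 m/s and contact force between the fingers and load_plate below 0.3 N and contact force between the fingers and weight_large below 0.3 N); the robot touches nothing.
It fails at once if the screwdriver is moved by more than 25 mm (distance of screwdriver from where it was at the start of the episode above 0.025 m).
It fails at once if the spool of solder is moved by more than 25 mm (distance of spool from where it was at the start of the episode above 0.025 m).
It fails at once if the roll of tape is moved by more than 25 mm (distance of tape from where it was at the start of the episode above 0.025 m).
It also fails if it takes over 106 s, if anything falls off the work surface, if the arm or the gripper's body presses on something with over 40 N, if the wrist force passes 120 N, or if a joint passes its speed limit or range.

## Robot

A 6-joint arm with a two-finger parallel gripper is mounted at the origin on a cart in front of the work surface, level with it; the furniture and walls round the work are solid. World frame = base frame: x ahead of the robot, y to its left, z up, the work surface at z = 0. Lengths are in mm, angles in rad, forces in N, time in s.
With the tool pointing down it reaches from about 200 to 875 mm from the base axis. Payload 3.4 kg.
Tool frame: the origin (TCP) lies at the very end of the fingers, on their centre line; the grasp point (between the pads) lies 19 mm behind it; z points along the fingers, y is the line along which they close (so a half turn about z gives the same grasp; the last joint's range is limited). The gripper opens to 94 mm and grips with 3 to 60 N. Pads are 16 mm wide; open, the fingers measure 119 mm over their backs; the gripper's body (75 mm by 177 mm) begins 78 mm behind the grasp point.
Start: joints at [1.151, 0.276, 1.505, -0, 1.361, -0.121], TCP at [169.282, 549.553, 205.493] pointing down, gripper open.
Joint ranges: [-2.89, 2.89], [-0.75, 2.08], [0.22, 2.7], [-1.18, 4.32], [0.11, 2.71], [-2.7, 2.7]. Speed limits (rad/s): [2.57, 2.57, 3.14, 3.14, 3.14, 3.14].

## Interface

Orientations are given as [roll, pitch, yaw] about the fixed x, y, z axes, in that order (R = Rz(yaw) Ry(pitch) Rx(roll)).
In Python, from plant import bot, camera gives the robot as it stands.
- The arm moves only by the shell command python3 -m crank 'ROWS' [FORCE]. ROWS is JSON, a list of rows, each a list of 7 numbers: the closure in counts, from 0 (fully open) to 255 (shut), then the shift along the tool's x, y, z in m, then the turn, a rotation vector about the tool's x, y, z in rad. A call has 1 to 10 rows; each row shifts and turns the commanded pose from where the row before left it, along the tool's axes as they then stand; what a row does not reach is not made up. A row lasts 1/8 s, in which the tool goes at most 62.5 mm and 10.7 degrees, less where a joint would pass 70% of its speed; a pose out of reach is approached as far as the arm can. A call with a gripper value outside its range is refused whole. The fingers move at their own pace and stop on an object; FORCE is the grip in N (left out, the last holds). Time passes only in rows, so rows that do not move let the fingers close. It gives the time, the measured TCP pose, the force, the opening and the grip force at its end, in the units of the state.
- bot.get_state(): the state, without advancing time (a new reading comes with each control period).
- camera(name): name is "side" or "top"; returns a dict with "color" (420x560x3 uint8, blue, green, red), "mtx" (3x3 intrinsics, pixels), "origin" and "rotation" of the camera in the world. Camera axes: x right, y up, looking along -z (the intrinsics and any distortion apply to the point x, -y, -z); pixel columns grow to the right and rows downward; lengths in mm; the calibration is good to about 2 mm. A picture is of the moment at which its call begins. There is no depth.
- bot.close_job(): hands the job in; it is judged then, once.
The state is a dict: "clock": time; "joints": joint angles; "joint_velocities": joint speeds; "joint_torque": joint torques, N m; "eef_pos": TCP position; "tcp_rot": TCP orientation; "wrist_force": force on the tool from outside, world axes, zero at the start; "ft_torque": the same for the moment, N m; "finger_gap": finger opening in mm; "gripper_force": force on a finger pad.
Only numpy, scipy, OpenCV 4.12 (cv2) and the standard library are available. Lean on these libraries where they do the work, as an engineer would, in place of code of your own. Each camera call takes 0.05 s, during which the arm holds its last target. There are 200 camera calls.

## Working session

There is one attempt and no reset: what is moved stays moved. The work goes in short steps, Python scripts to look and compute and a shell command to move; the robot and the scene stay as the last step left them, time stands still between calls to the robot, and variables do not carry over. Pictures are saved under pics/ and viewed, at most 14 in all, crops included, and the job is handed in when it is done.

```bash
mkdir -p pics; ls
python3 - <<'E'
from plant import bot,camera
import cv2,json
for n in("side","top"):
    c=camera(n); cv2.imwrite(f"pics/{n}0.png",c["color"])
    print(n,c["mtx"],c["origin"],c["rotation"],[k for k in c])
s=bot.get_state();print(s)
E
```

```text
pics
side [[494.05656353   0.         289.15126058]
 [  0.         494.05656353 205.73542581]
 [  0.           0.           1.        ]] [ 346.86591086 1447.68320877  694.92875149] [ 1.15857071 -0.01341526 -2.95071701] ['color', 'mtx', 'origin', 'rotation']
top [[499.46505354   0.         284.58336538]
 [  0.         499.46505354 210.36049641]
 [  0.           0.           1.        ]] [ 474.29366511  -18.96980941 1380.06509288] [ 0.12433206 -0.0109868  -1.55777677] ['color', 'mtx', 'origin', 'rotation']
{'clock': 0.1, 'joints': array([ 1.15099614e+00,  2.76492007e-01,  1.50596891e+00,  6.40018777e-06,
        1.36069387e+00, -1.20984075e-01]), 'joint_velocities': array([-1.12058652e-03, -2.23925894e-03, -3.64238015e-03, -4.64348613e-05,
        1.21318540e-03, -6.66669393e-04]), 'joint_torque': array([ 7.77246187e-04, -4.05454445e+01, -2.37780315e+01,  7.02352636e-02,
        2.97556585e-02, -4.97822396e-05]), 'eef_pos': array([169.06556069, 549.06817541, 204.72889818]), 'tcp_rot': array([-3.14004269e+00, -1.94744521e-04,  2.84277505e+00]), 'wrist_force': array([-0.90811654, -0.14260316,  0.07859715]), 'ft_torque': array([ 0.03990589, -0.0201802 , -0.07332922]), 'gripper_force': 0.0, 'finger_gap': 94.06887931075408}
```

View pics/side0.png

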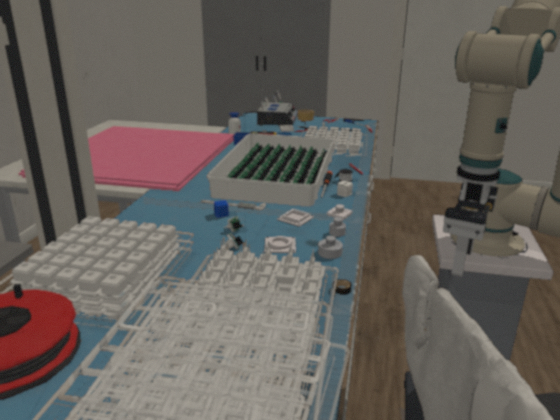

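View pics/top0.png

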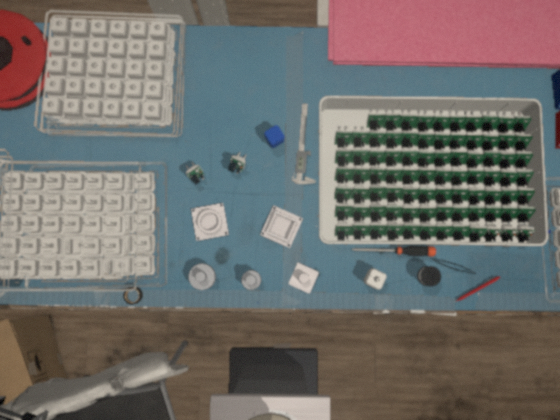

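Side view: round jig at (280,244), square jig at (296,216), cap at (345,188), plate at (340,212), small weight at (337,227) and large weight at (330,247). Top view: square jig at (282,226), round jig at (210,222), plate at (303,277), large weight at (202,276), small weight at (251,280).
Candidates for the cap in the top view are white cube (376,279), blue cube (275,135), and the white caps in the trays at left. I choose the white one at (376,279) and will check it in a crop.

```bash
cat > h.py <<'E'
import numpy as np,cv2
from scipy.spatial.transform import Rotation as R
from plant import bot,camera
def proj(c,P):
    P=np.atleast_2d(np.asarray(P,float)); q=(P-c["origin"])@R.from_euler("xyz",c["rotation"]).as_matrix()
    q=q*[1,-1,-1]; p=q@c["mtx"].T; return p[:,:2]/p[:,2:]
def ray(c,uv):
    d=np.linalg.inv(c["mtx"])@[*uv,1]*[1,-1,-1]; return R.from_euler("xyz",c["rotation"]).as_matrix()@d
def at(c,uv,z):
    d=ray(c,uv); o=np.array(c["origin"]); return o+d*(z-o[2])/d[2]
def tri(c1,u1,c2,u2):
    d1,d2=ray(c1,u1),ray(c2,u2);d1/=np.linalg.norm(d1);d2/=np.linalg.norm(d2);o1,o2=map(np.array,(c1["origin"],c2["origin"]))
    t=np.linalg.lstsq(np.c_[d1,-d2],o2-o1,rcond=None)[0];a,b=o1+d1*t[0],o2+d2*t[1];return (a+b)/2,np.linalg.norm(a-b)
E
python3 - <<'E'
from h import *
t=camera("top");s=camera("side")
a=cv2.resize(t["color"][200:310,180:340],None,fx=5,fy=5,interpolation=cv2.INTER_CUBIC);cv2.imwrite("pics/t1.png",a)
b=cv2.resize(s["color"][165:265,255:375],None,fx=6,fy=6,interpolation=cv2.INTER_CUBIC);cv2.imwrite("pics/s1.png",b)
c=cv2.resize(t["color"][240:300,340:450],None,fx=6,fy=6,interpolation=cv2.INTER_CUBIC);cv2.imwrite("pics/t2.png",c)
E
```

```text
(no output)
```

View pics/t1.png

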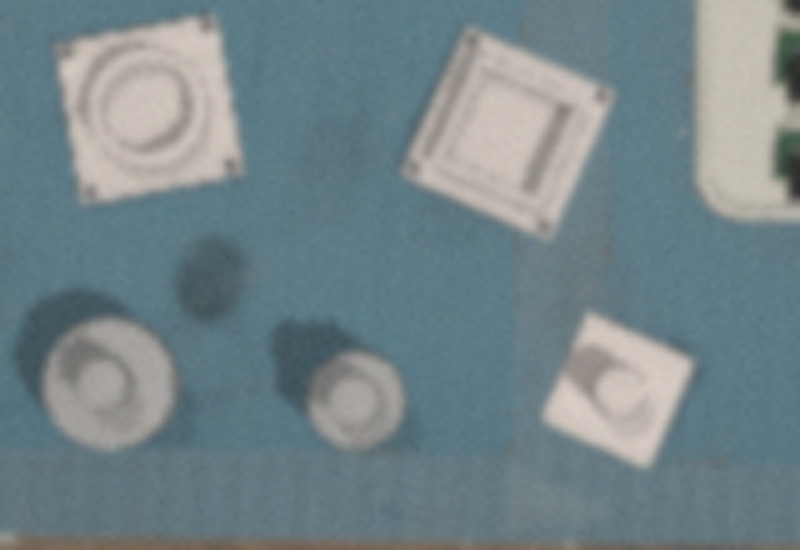

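View pics/s1.png

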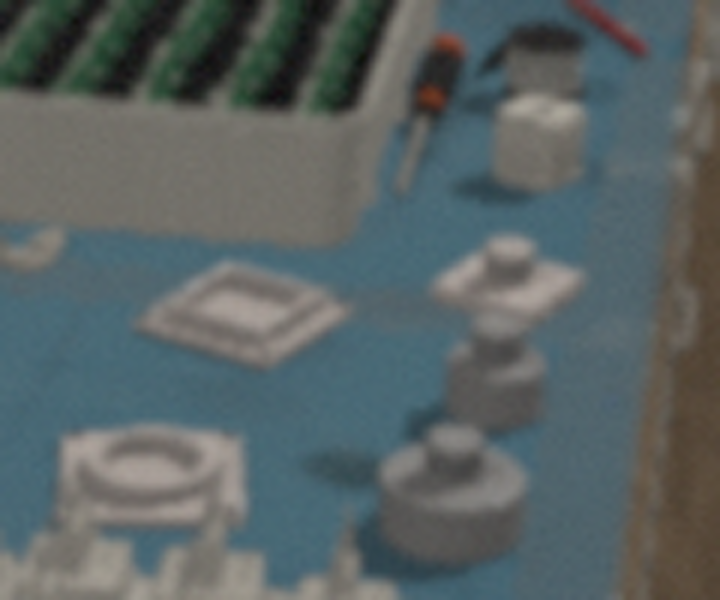

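View pics/t2.png

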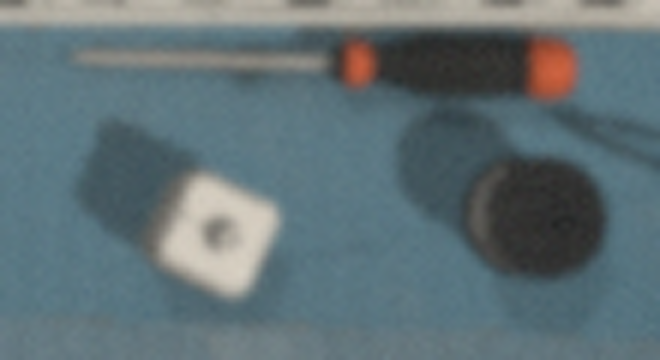

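The crops show: cap is white, upright, with a hole in its top at top-view pixel (376.6,278.3). Plate boss is at (304.2,278.4), small boss at (249.6,280.0), large boss at (200.0,275.8), and the square jig is centred near (281.6,226.2). The chosen cap is right.

```bash
cat > m.py <<'E'
from h import *
t=camera("top");s=camera("side")
T=lambda x,y:((x+.5)/5-.5+180,(y+.5)/5-.5+200)
U=lambda x,y:((x+.5)/6-.5+340,(y+.5)/6-.5+240)
S=lambda x,y:((x+.5)/6-.5+255,(y+.5)/6-.5+165)
for n,a,b in(("large boss",T(102,381),S(456,437)),("small boss",T(350,402),S(500,328)),("plate boss",T(623,394),S(512,245)),("cap top",U(220,233),S(541,108)),
 ("jig a",T(474,28),S(135,320)),("jig b",T(613,92),S(237,262)),("jig c",T(550,240),S(355,310)),("jig d",T(404,172),S(265,367))):
    p,e=tri(t,a,s,b);print(n,p.round(1),round(e,1))
def rect(n,pts,z):
    P=np.array([at(t,p,z)[:2] for p in pts]);d=P-P.mean(0)
    a=np.angle(np.sum((d[:,0]+1j*d[:,1])**4))/4-np.pi/4  # square: corners at 45deg
    print(n,P.mean(0).round(1),"yaw deg",round(np.degrees(a)%90,1),"side",(np.linalg.norm(d,axis=1).mean()*2**.5).round(1))
rect("jig",[T(474,28),T(613,92),T(550,240),T(404,172)],6)
rect("plate",[T(588,312),T(693,360),T(650,468),T(543,412)],13)
rect("cap",[U(190,170),U(283,215),U(237,300),U(158,258)],43)
# segmentation check
def seg(n,x0,x1,y0,y1,z):
    g=t["color"][y0:y1,x0:x1].astype(int); m=((g[...,2]-g[...,0]*1.0>-25)&(g.min(2)>110)).astype(np.uint8)
    cs=cv2.findContours(m,0,1)[0];c=max(cs,key=cv2.contourArea);bx=cv2.boxPoints(cv2.minAreaRect(c))+[x0,y0];rect(n+" seg",bx,z)
seg("jig",255,308,200,252,6);seg("plate",285,322,258,297,13);seg("cap",362,391,264,295,43)
E
python3 m.py
```

```text
large boss [462.1 189.4  48.1] 3.1
small boss [453.5  58.5  46.1] 1.6
plate boss [460.  -86.6  30.4] 0.5
cap top [ 461.9 -277.9   41.2] 1.8
jig a [659.7  -3.5   1.6] 2.3
jig b [620.6 -81.4   7.2] 9.8
jig c [ 5.429e+02 -4.720e+01 -4.000e-01] 1.5
jig d [579.6  34.1  -1.1] 1.2
jig [602.2 -24.3] yaw deg 66.1 side 87.8
plate [463.3 -84.9] yaw deg 66.1 side 62.4
cap [ 461.6 -276.2] yaw deg 64.5 side 42.2
jig seg [602.  -24.8] yaw deg 66.2 side 97.3
plate seg [461.9 -84.4] yaw deg 65.8 side 70.9
cap seg [ 462.1 -276.6] yaw deg 63.5 side 48.6
```

Estimates (mm, deg): cap (462,-277) yaw 64, jig (602,-24.5) yaw 66, plate (461,-86) yaw 66, small weight (453.5,58.5), large weight (462,189.4). Measured heights agree with the text. Now moving over to the cap.

```bash
cat > go.py <<'E'
# usage: go.py x y z yawdeg -> remaining move in tool axes (m, rotvec rad)
import sys
from h import *
s=bot.get_state();x,y,z,w=map(float,sys.argv[1:])
Rt=R.from_euler("xyz",s["tcp_rot"]);d=Rt.inv().apply(np.array([x,y,z])-s["eef_pos"])/1000
r=(Rt.inv()*R.from_euler("xyz",[np.pi,0,np.radians(w)])).as_rotvec()
print("shift",d.round(4),"dist",np.linalg.norm(d).round(3),"rot",r.round(4),"pos",s["eef_pos"].round(1),"j",s["joints"].round(2),"F",s["wrist_force"].round(1),"gap",s["finger_gap"].round(1),"grip",round(float(s["gripper_force"]),1),"t",s["clock"])
E
A='[0,-0.02615,-0.0352,0,0,0,0]'
python3 -m crank '[[0,-0.026,-0.035,0,0,0,0],[0,-0.026,-0.035,0,0,0,0],[0,-0.026,-0.035,0,0,0,0],[0,-0.026,-0.035,0,0,0,0],[0,-0.026,-0.035,0,0,0,0],[0,-0.026,-0.035,0,0,0,0],[0,-0.026,-0.035,0,0,0,0],[0,-0.026,-0.035,0,0,0,0],[0,-0.026,-0.035,0,0,0,0],[0,-0.026,-0.035,0,0,0,0]]' 20
python3 -m crank '[[80,-0.026,-0.035,0,0,0,0],[80,-0.026,-0.035,0,0,0,0],[80,-0.026,-0.035,0,0,0,0],[80,-0.026,-0.035,0,0,0,0],[80,-0.026,-0.035,0,0,0,0],[80,-0.026,-0.035,0,0,0,0],[80,-0.026,-0.035,0,0,0,0],[80,-0.026,-0.035,0,0,0,0],[80,-0.026,-0.035,0,0,0,0],[80,-0.026,-0.035,0,0,0,0]]'
python3 -m crank '[[80,0,0,0,0,0,0.172],[80,0,0,0,0,0,0.172],[80,0,0,0,0,0,0.172],[80,0,0,0,0,0,0.172],[80,0,0,0,0,0,0.172],[80,0,0,0,0,0,0.172],[80,0,0,0,0,0,0.172],[80,0,0,0,0,0,0.172],[80,0,0,0,0,0,0.172],[80,0,0,0,0,0,0.172]]'
python3 go.py 462 -277 100 64
```

```text
clock: 1.55
eef_pos: [315.1, 137.2, 205.7]
tcp_rot: [3.141, 0.001, 2.843]
wrist_force: [0.5, 0.4, -0.1]
finger_gap: 94.0
gripper_force: 0.0
clock: 2.8
eef_pos: [460.5, -273.9, 205.4]
tcp_rot: [3.141, 0.0, 2.842]
wrist_force: [0.7, 0.8, 0.0]
finger_gap: 64.5
gripper_force: 0.0
clock: 4.05
eef_pos: [460.1, -272.4, 205.4]
tcp_rot: [-3.141, -0.0, 1.117]
wrist_force: [0.5, -0.3, 0.3]
finger_gap: 64.5
gripper_force: 0.0Traceback (most recent call last):
  File "go.py", line 7, in <module>
    print("shift",d.round(4),"dist",np.linalg.norm(d).round(3),"rot",r.round(4),"pos",s["eef_pos"].round(1),"j",s["joints"].round(2),"F",s["wrist_force"].round(1),"gap",s["finger_gap"].round(1),"grip",round(float(s["gripper_force"]),1),"t",s["clock"])
                                                                                                                                                                         ^^^^^^^^^^^^^^^^^^^^^
AttributeError: 'float' object has no attribute 'round'
```

```bash
sed -i 's/s\["finger_gap"\].round(1)/round(float(s["finger_gap"]),1)/' go.py
python3 -m crank '[[80,-0.003,0.004,0.03,0,0,0],[80,0,0,0.03,0,0,0],[80,0,0,0.03,0,0,0],[80,0,0,0.03,0,0,0],[80,0,0,0.02,0,0,0],[80,0,0,0,0,0,0]]'
python3 go.py 462 -277 15 64
python3 - <<'E'
from h import *
t=camera("top");s=camera("side")
cv2.imwrite("pics/c1.png",np.hstack([cv2.resize(t["color"][245:315,345:415],(400,400),interpolation=2),cv2.resize(s["color"][150:220,310:380],(400,400),interpolation=2)]))
E
```

```text
clock: 4.8
eef_pos: [461.4, -276.1, 64.0]
tcp_rot: [-3.138, -0.001, 1.123]
wrist_force: [0.1, -0.6, -0.3]
finger_gap: 64.2
gripper_force: 0.0
shift [-0.0006  0.0011  0.049 ] dist 0.049 rot [-0.0036 -0.0009  0.0057] pos [ 461.4 -276.1   64. ] j [-0.67  0.34  1.79  0.    1.01 -0.22] F [ 0.1 -0.6 -0.3] gap 64.2 grip 0.0 t 4.8
```

View pics/c1.png

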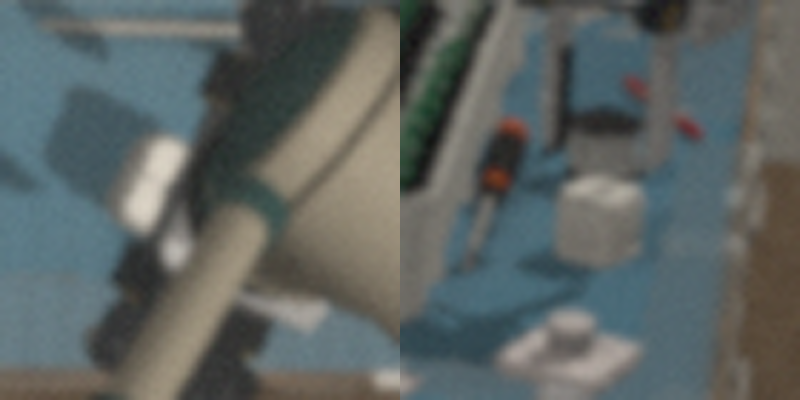

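In the side crop the fingers (crop columns 555 and 660) straddle the cap (555–645) and stand clear of the screwdriver, so I go down and grip.

```bash
python3 -m crank '[[80,0,0.001,0.02,0,0,0],[80,0,0,0.02,0,0,0],[80,0,0,0.009,0,0,0],[80,0,0,0,0,0,0],[150,0,0,0,0,0,0],[150,0,0,0,0,0,0],[150,0,0,0,0,0,0],[150,0,0,0,0,0,0]]' 15
python3 -m crank '[[150,0,0,0,0,0,0],[150,0,0,-0.02,0,0,0],[150,0,0,-0.04,0,0,0],[150,0,0,-0.04,0,0,0],[150,0,0,-0.04,0,0,0],[150,0,0,0,0,0,0]]'
python3 go.py 602 -24.5 155 66
```

```text
clock: 5.9
eef_pos: [463.9, -277.7, 17.1]
tcp_rot: [3.14, 0.0, 1.123]
wrist_force: [-0.2, 0.2, 5.1]
finger_gap: 45.4
gripper_force: 15.0
clock: 6.65
eef_pos: [465.1, -278.7, 159.4]
tcp_rot: [3.135, 0.001, 1.123]
wrist_force: [0.1, 0.2, -0.1]
finger_gap: 45.6
gripper_force: 15.0
shift [0.2884 0.0133 0.0041] dist 0.289 rot [ 0.0065  0.0015 -0.0291] pos [ 465.1 -278.7  159.4] j [-0.67  0.25  1.66  0.    1.23 -0.22] F [ 0.1  0.2 -0.1] gap 45.6 grip 15.0 t 6.65
```

```bash
python3 -m crank '[[150,0.036,0.0016,0,0,0,-0.004],[150,0.036,0.0016,0,0,0,-0.004],[150,0.036,0.0016,0,0,0,-0.004],[150,0.036,0.0016,0,0,0,-0.004],[150,0.036,0.0016,0,0,0,-0.004],[150,0.036,0.0016,0,0,0,-0.004],[150,0.036,0.0016,0,0,0,-0.004],[150,0.036,0.0016,0,0,0,0],[150,0,0,0,0,0,0]]'
python3 go.py 602 -24.5 155 66
python3 -m crank '[[150,0,0,0.03,0,0,0],[150,0,0,0.03,0,0,0],[150,0,0,0.03,0,0,0],[150,0,0,0.01,0,0,0],[150,0,0,0,0,0,0],[150,0,0,0,0,0,0]]'
python3 go.py 602 -24.5 22.5 66
python3 - <<'E'
from h import *
t=camera("top");s=camera("side")
cv2.imwrite("pics/c2.png",np.hstack([cv2.resize(t["color"][190:260,247:317],(400,400),interpolation=2),cv2.resize(s["color"][170:240,260:330],(400,400),interpolation=2)]))
E
```

```text
clock: 7.78
eef_pos: [595.9, -19.3, 154.4]
tcp_rot: [-3.139, 0.0, 1.154]
wrist_force: [0.2, -0.2, -0.8]
finger_gap: 45.4
gripper_force: 15.0
shift [-0.0023  0.0077 -0.0006] dist 0.008 rot [-0.003   0.0002  0.002 ] pos [595.9 -19.3 154.4] j [-0.15  0.34  1.54  0.    1.26  0.27] F [ 0.2 -0.2 -0.8] gap 45.4 grip 15.0 t 7.775
clock: 8.52
eef_pos: [596.9, -21.9, 57.5]
tcp_rot: [3.14, -0.001, 1.151]
wrist_force: [-0.6, 0.2, 0.8]
finger_gap: 45.5
gripper_force: 15.0
shift [-0.0003  0.0057  0.035 ] dist 0.035 rot [ 0.0019 -0.0005 -0.0014] pos [596.9 -21.9  57.5] j [-0.15  0.42  1.67  0.    1.04  0.27] F [-0.6  0.2  0.8] gap 45.5 grip 15.0 t 8.525
```

View pics/c2.png

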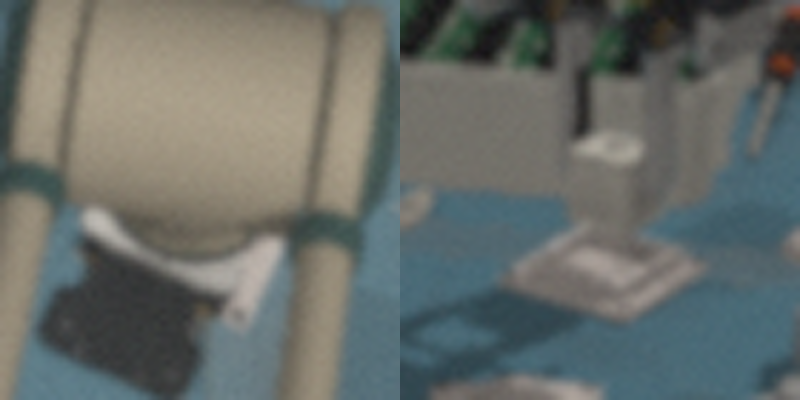

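The side crop shows the cap held level above the square nest (cap bottom about (607,235), nest centre about (605,262) in the crop). I shift sideways by the remainder and re-read.

```bash
python3 -m crank '[[150,0,0.005,0,0,0,0],[150,0,0,0,0,0,0],[150,0,0,0,0,0,0]]'
for i in 1 2 3; do python3 -m crank '[[150,0,0,0,0,0,0]]' >/dev/null; python3 go.py 602 -24.5 22.5 66; done
python3 - <<'E'
from h import *
s=camera("side");st=bot.get_state()
p=st["eef_pos"];w=st["tcp_rot"][2]
C=lambda c,h,z,w:[[c[0]+h*2**.5*np.cos(w+k*np.pi/2+np.pi/4),c[1]+h*2**.5*np.sin(w+k*np.pi/2+np.pi/4),z] for k in range(4)]
im=cv2.resize(s["color"][160:240,250:340],None,fx=8,fy=7.5,interpolation=2)
for P,col in((C((602,-24.5),45,6,np.radians(66)),(0,0,255)),(C((602,-24.5),27,16,np.radians(66)),(0,0,255)),(C(p,23,p[2]-16.5+43,w),(0,255,0)),(C(p,23,p[2]-16.5,w),(0,255,255))):
    q=(proj(s,P)-[250,160]+.5)*[8,7.5]; cv2.polylines(im,[q.astype(int)],True,col,1)
cv2.imwrite("pics/c3.png",im)
E
```

```text
clock: 9.0
eef_pos: [600.7, -23.5, 56.6]
tcp_rot: [3.142, -0.0, 1.151]
wrist_force: [-0.2, 0.8, 0.8]
finger_gap: 45.7
gripper_force: 15.0
shift [-0.0004  0.0017  0.0339] dist 0.034 rot [-0.0002 -0.     -0.0011] pos [600.6 -23.5  56.4] j [-0.15  0.43  1.66  0.    1.05  0.27] F [-0.1  0.6  0.5] gap 45.8 grip 15.0 t 9.125
shift [-0.0004  0.0018  0.0339] dist 0.034 rot [-0.0002  0.     -0.0011] pos [600.6 -23.5  56.4] j [-0.15  0.43  1.66  0.    1.05  0.27] F [-0.1  0.5 -0.6] gap 45.5 grip 15.0 t 9.25
shift [-0.0004  0.0017  0.0339] dist 0.034 rot [-0.0001 -0.0001 -0.0011] pos [600.6 -23.5  56.4] j [-0.15  0.43  1.66  0.    1.05  0.27] F [-0.3  0.6  0.6] gap 45.4 grip 15.0 t 9.375
```

View pics/c3.png

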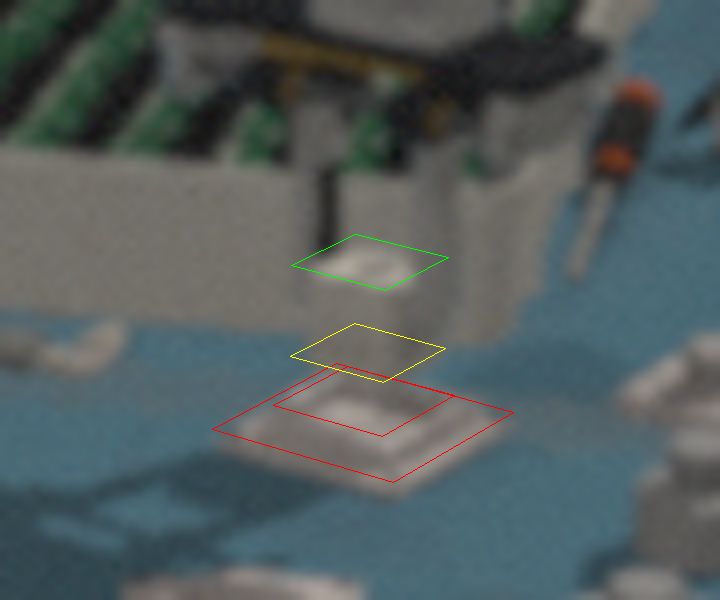

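The overlay fits the cap to about 1 mm and puts the jig 1–3 mm toward the side camera of my estimate. The present position is inside the 4 mm play, so I lower the cap slowly and watch the force.

```bash
python3 -m crank '[[150,0.001,0,0.012,0,0,0],[150,0,0,0.008,0,0,0],[150,0,0,0.006,0,0,0],[150,0,0,0.003,0,0,0],[150,0,0,0,0,0,0],[150,0,0,0,0,0,0]]'
python3 -m crank '[[150,0,0,0.002,0,0,0],[150,0,0,0.002,0,0,0],[150,0,0,0,0,0,0],[150,0,0,0,0,0,0]]'
python3 go.py 602 -24.5 22.5 66
```

```text
clock: 10.18
eef_pos: [601.3, -22.7, 27.7]
tcp_rot: [3.141, -0.0, 1.151]
wrist_force: [0.3, -0.0, -0.3]
finger_gap: 45.5
gripper_force: 15.0
clock: 10.68
eef_pos: [601.1, -22.6, 23.5]
tcp_rot: [-3.142, -0.0, 1.151]
wrist_force: [0.2, -0.3, -0.3]
finger_gap: 45.9
gripper_force: 15.0
shift [-0.0014  0.0016  0.001 ] dist 0.002 rot [-0.     -0.0001 -0.0012] pos [601.1 -22.6  23.5] j [-0.15  0.47  1.7   0.    0.98  0.27] F [ 0.2 -0.3 -0.3] gap 45.9 grip 15.0 t 10.675
```

```bash
python3 -m crank '[[150,0,0,0.001,0,0,0],[150,0,0,0,0,0,0],[80,0,0,0,0,0,0],[80,0,0,0,0,0,0],[80,0,0,0,0,0,0],[80,0,0,0,0,0,0],[80,0,0,-0.02,0,0,0],[80,0,0,-0.04,0,0,0],[80,0,0,-0.06,0,0,0],[80,0,0,-0.04,0,0,0]]'
python3 go.py 461 -86 180 66
```

```text
clock: 11.92
eef_pos: [601.9, -22.7, 185.2]
tcp_rot: [3.139, -0.001, 1.151]
wrist_force: [1.4, -1.4, -0.9]
finger_gap: 64.7
gripper_force: 0.0
shift [-0.1152 -0.1028  0.0048] dist 0.155 rot [ 0.0029 -0.0009 -0.0011] pos [601.9 -22.7 185.2] j [-0.15  0.33  1.48  0.    1.33  0.27] F [ 1.4 -1.4 -0.9] gap 64.7 grip 0.0 t 11.925
```

```bash
python3 -m crank '[[80,-0.029,-0.0257,0,0,0,0],[80,-0.029,-0.0257,0,0,0,0],[80,-0.029,-0.0257,0,0,0,0],[80,-0.029,-0.0257,0,0,0,0],[80,0,0,0.03,0,0,0],[80,0,0,0.04,0,0,0],[80,0,0,0.03,0,0,0],[80,0,0,0.02,0,0,0],[80,0,0,0,0,0,0],[80,0,0,0,0,0,0]]'
python3 go.py 461 -86 15 66
python3 - <<'E'
from h import *
t=camera("top");s=camera("side")
cv2.imwrite("pics/c4.png",np.hstack([cv2.resize(t["color"][190:260,247:317],(400,400),interpolation=2),cv2.resize(s["color"][165:245,280:360],(400,400),interpolation=2)]))
E
```

```text
clock: 13.18
eef_pos: [460.6, -86.8, 63.1]
tcp_rot: [3.14, -0.0, 1.151]
wrist_force: [-0.2, -1.2, 0.5]
finger_gap: 64.4
gripper_force: 0.0
shift [0.0009 0.     0.0481] dist 0.048 rot [ 0.0013 -0.0002 -0.0011] pos [460.6 -86.8  63.1] j [-0.33  0.25  1.94  0.    0.95  0.08] F [-0.2 -1.2  0.5] gap 64.4 grip 0.0 t 13.175
```

View pics/c4.png

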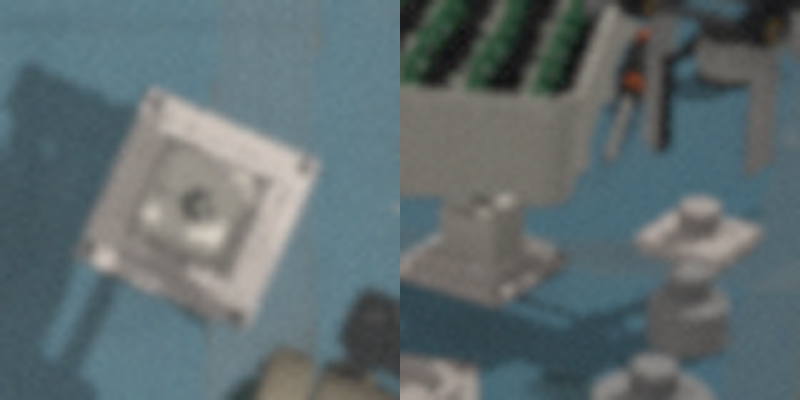

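The cap sits square in the nest (top crop hole at (198,203)), and in the side crop the fingers (655, 760) straddle the plate's boss (700). Going down on the plate.

```bash
python3 - <<'E'
from h import *
t=camera("top")
print("cap top via top cam",at(t,(247+198.5/5.714-.5,190+203.5/5.714-.5),49).round(1))
E
python3 -m crank '[[80,0.001,0,0.02,0,0,0],[80,0,0,0.02,0,0,0],[80,0,0,0.006,0,0,0],[80,0,0,0,0,0,0],[80,0,0,0,0,0,0]]' 25
python3 go.py 461 -86 16 66
```

```text
cap top via top cam [600.9 -23.   49. ]
clock: 13.95
eef_pos: [461.1, -85.9, 17.2]
tcp_rot: [3.14, -0.0, 1.151]
wrist_force: [0.5, 0.5, 0.5]
finger_gap: 64.4
gripper_force: 0.0
shift [-0.0001 -0.      0.0012] dist 0.001 rot [ 0.0017 -0.0002 -0.0011] pos [461.1 -85.9  17.2] j [-0.33  0.31  2.    0.    0.83  0.09] F [0.5 0.5 0.5] gap 64.4 grip 0.0 t 13.95
```

```bash
python3 -m crank '[[220,0,0,0,0,0,0],[220,0,0,0,0,0,0],[220,0,0,0,0,0,0],[220,0,0,0,0,0,0],[220,0,0,-0.01,0,0,0],[220,0,0,-0.03,0,0,0],[220,0,0,-0.04,0,0,0],[220,0,0,-0.03,0,0,0],[220,0,0,0,0,0,0],[220,0,0,0,0,0,0]]' 25
python3 go.py 601 -22.8 120 66
```

```text
clock: 15.2
eef_pos: [459.4, -85.4, 125.7]
tcp_rot: [-3.14, 0.0, 1.151]
wrist_force: [0.5, -0.6, -1.9]
finger_gap: 27.3
gripper_force: 25.0
shift [0.1149 0.1038 0.0056] dist 0.155 rot [-0.0016  0.0001 -0.0011] pos [459.4 -85.4 125.7] j [-0.33  0.18  1.85  0.    1.11  0.09] F [ 0.5 -0.6 -1.9] gap 27.3 grip 25.0 t 15.2
```

```bash
python3 -m crank '[[220,0.029,0.026,0,0,0,0],[220,0.029,0.026,0,0,0,0],[220,0.029,0.026,0,0,0,0],[220,0.028,0.0255,0,0,0,0],[220,0,0,0.02,0,0,0],[220,0,0,0.02,0,0,0],[220,0,0,0,0,0,0],[220,0,0,0,0,0,0],[220,0,0,0,0,0,0]]'
python3 go.py 601 -22.8 61 66
python3 - <<'E'
from h import *
t=camera("top");s=camera("side")
cv2.imwrite("pics/c5.png",np.hstack([cv2.resize(t["color"][190:260,247:317],(400,400),interpolation=2),cv2.resize(s["color"][170:240,260:330],(400,400),interpolation=2)]))
E
```

```text
clock: 16.32
eef_pos: [602.2, -23.0, 87.1]
tcp_rot: [3.14, -0.0, 1.151]
wrist_force: [0.3, 0.5, -0.2]
finger_gap: 27.4
gripper_force: 25.0
shift [-0.0003 -0.0012  0.0261] dist 0.026 rot [ 0.0012 -0.0004 -0.0013] pos [602.2 -23.   87.1] j [-0.15  0.4   1.62  0.    1.12  0.27] F [ 0.3  0.5 -0.2] gap 27.4 grip 25.0 t 16.325
```

View pics/c5.png

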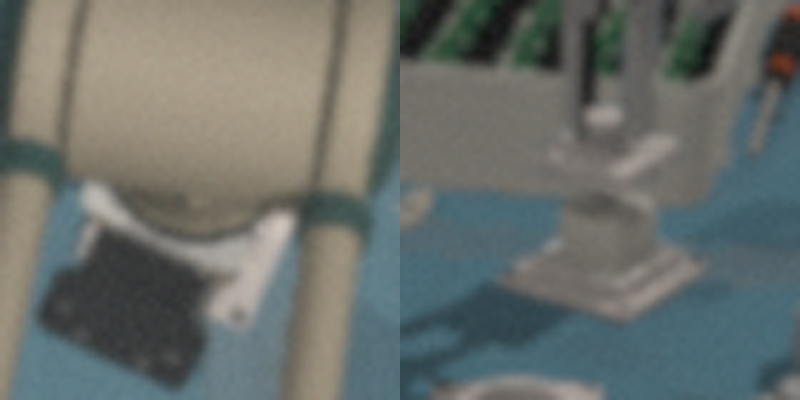

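The plate is held level above the cap, at crop (612,155) over the cap at (609,225). I lower it.

```bash
python3 -m crank '[[220,0,-0.001,0.01,0,0,0],[220,0,0,0.006,0,0,0],[220,0,0,0.004,0,0,0],[220,0,0,0.002,0,0,0],[220,0,0,0.002,0,0,0],[220,0,0,0,0,0,0],[220,0,0,0,0,0,0]]'
python3 go.py 601 -22.8 61 66
```

```text
clock: 17.3
eef_pos: [600.9, -22.5, 62.6]
tcp_rot: [3.141, -0.0, 1.151]
wrist_force: [0.3, -0.1, -1.9]
finger_gap: 27.6
gripper_force: 25.0
shift [-0.0003  0.0002  0.0016] dist 0.002 rot [ 0.0003 -0.0002 -0.0011] pos [600.9 -22.5  62.6] j [-0.15  0.42  1.66  0.    1.06  0.27] F [ 0.3 -0.1 -1.9] gap 27.6 grip 25.0 t 17.3
```

```bash
python3 -m crank '[[220,0,0,0.001,0,0,0],[220,0,0,0.0005,0,0,0],[220,0,0,0,0,0,0],[80,0,0,0,0,0,0],[80,0,0,0,0,0,0],[80,0,0,0,0,0,0],[80,0,0,0,0,0,0],[80,0,0,-0.02,0,0,0],[80,0,0,-0.04,0,0,0],[80,0,0,-0.04,0,0,0]]'
python3 go.py 462 189.4 150 66
```

```text
clock: 18.55
eef_pos: [600.5, -22.4, 161.7]
tcp_rot: [-3.141, 0.0, 1.151]
wrist_force: [-0.2, 0.5, 0.5]
finger_gap: 64.6
gripper_force: 0.0
shift [ 0.1369 -0.2128  0.0119] dist 0.253 rot [-0.0008  0.0001 -0.0011] pos [600.5 -22.4 161.7] j [-0.15  0.34  1.52  0.    1.28  0.27] F [-0.2  0.5  0.5] gap 64.6 grip 0.0 t 18.55
```

```bash
python3 -m crank '[[80,0.023,-0.0355,0,0,0,0],[80,0.023,-0.0355,0,0,0,0],[80,0.023,-0.0355,0,0,0,0],[80,0.023,-0.0355,0,0,0,0],[80,0.023,-0.0355,0,0,0,0],[80,0.022,-0.0355,0,0,0,0],[80,0,0,0.03,0,0,0],[80,0,0,0.03,0,0,0],[80,0,0,0,0,0,0],[80,0,0,0,0,0,0]]'
python3 go.py 462 189.4 33 66
python3 - <<'E'
from h import *
t=camera("top");s=camera("side")
T=lambda x,y:((x+.5)/5-.5+180,(y+.5)/5-.5+200)
print("large",at(t,T(102,381),50),at(t,T(110,384),30),"small",at(t,T(350,402),50),at(t,T(356,401),30))
cv2.imwrite("pics/c6.png",np.hstack([cv2.resize(t["color"][190:260,247:317],(400,400),interpolation=2),cv2.resize(s["color"][180:260,270:350],(400,400),interpolation=2)]))
E
```

```text
clock: 19.8
eef_pos: [463.0, 189.6, 101.8]
tcp_rot: [3.141, -0.001, 1.151]
wrist_force: [0.0, 0.3, 0.4]
finger_gap: 64.5
gripper_force: 0.0
shift [-0.0006 -0.0009  0.0688] dist 0.069 rot [ 0.001  -0.001  -0.0013] pos [463.  189.6 101.8] j [0.25 0.25 1.82 0.   1.07 0.67] F [0.  0.3 0.4] gap 64.5 grip 0.0 t 19.8
large [463.68858683 189.25061841  50.        ] [461.99355261 188.05536003  30.        ] small [454.40598289  58.38168024  50.        ] [454.67817361  56.34795988  30.        ]
```

View pics/c6.png

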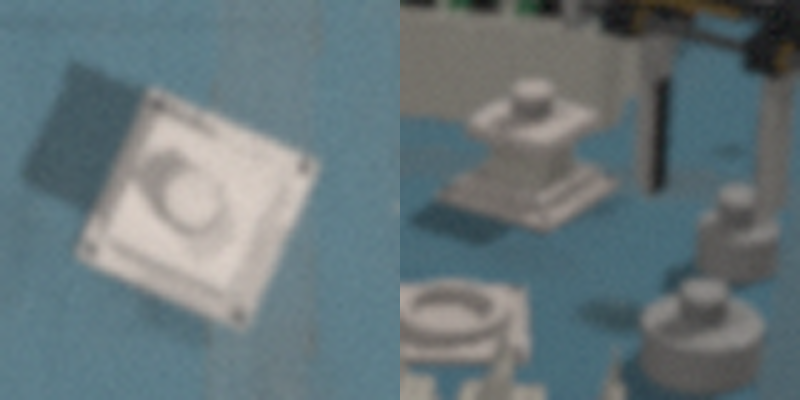

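The plate lies level on the cap (boss top at crop (190,200) in the top view). The gripper is centred over the large weight, so I descend and grip its boss.

```bash
python3 - <<'E'
from h import *
t=camera("top");print("plate boss",at(t,(247+190.5/5.714-.5,190+200.5/5.714-.5),77).round(1))
E
python3 -m crank '[[80,0,0,0.025,0,0,0],[80,0,0,0.025,0,0,0],[80,0,0,0.012,0,0,0],[80,0,0,0.005,0,0,0],[80,0,0,0,0,0,0],[80,0,0,0,0,0,0]]' 45
python3 go.py 463 189 33 66
python3 -m crank '[[220,0,0,0,0,0,0],[220,0,0,0,0,0,0],[220,0,0,0,0,0,0],[220,0,0,0,0,0,0],[220,0,0,-0.01,0,0,0],[220,0,0,-0.03,0,0,0],[220,0,0,-0.04,0,0,0],[220,0,0,-0.04,0,0,0],[220,0,0,0,0,0,0],[220,0,0,0,0,0,0]]' 45
python3 go.py 601 -22.8 160 66
```

```text
plate boss [599.6 -19.2  77. ]
clock: 20.7
eef_pos: [462.9, 189.6, 34.7]
tcp_rot: [3.14, -0.001, 1.151]
wrist_force: [0.1, -0.2, 1.0]
finger_gap: 64.4
gripper_force: 0.0
shift [-0.0005  0.0004  0.0017] dist 0.002 rot [ 0.0012 -0.0011 -0.0012] pos [462.9 189.6  34.7] j [0.25 0.33 1.91 0.   0.9  0.67] F [ 0.1 -0.2  1. ] gap 64.4 grip 0.0 t 20.7
clock: 21.95
eef_pos: [460.4, 189.0, 152.2]
tcp_rot: [-3.139, 0.002, 1.151]
wrist_force: [0.5, 0.9, -6.9]
finger_gap: 26.9
gripper_force: 45.0
shift [-0.1361  0.2147 -0.0081] dist 0.254 rot [-0.003   0.0023 -0.0012] pos [460.4 189.  152.2] j [0.25 0.2  1.75 0.   1.2  0.67] F [ 0.5  0.9 -6.9] gap 26.9 grip 45.0 t 21.95
```

```bash
python3 - <<'E'
from h import *
t=camera("top");s=camera("side")
print(tri(t,(247+190.5/5.714-.5,190+200.5/5.714-.5),s,(270+132.5/5-.5,180+88.5/5-.5)))
g=cv2.cvtColor(cv2.resize(t["color"][205:245,262:302],None,fx=8,fy=8,interpolation=2),6)
g=cv2.GaussianBlur(g,(0,0),3)
c=cv2.HoughCircles(g,cv2.HOUGH_GRADIENT,1,30,param1=40,param2=12,minRadius=34,maxRadius=52)
print(c)
for x,y,r in (c[0][:4] if c is not None else []): print(at(t,((x+.5)/8-.5+262,(y+.5)/8-.5+205),77).round(1),r)
cv2.imwrite("pics/c7.png",cv2.resize(t["color"][205:245,262:302],(600,600),interpolation=2))
E
python3 -m crank '[[220,-0.0226,0.0358,0,0,0,0],[220,-0.0226,0.0358,0,0,0,0],[220,-0.0226,0.0358,0,0,0,0],[220,-0.0226,0.0358,0,0,0,0],[220,-0.0226,0.0358,0,0,0,0],[220,-0.0226,0.0358,0,0,0,0],[220,0,0,0.02,0,0,0],[220,0,0,0,0,0,0],[220,0,0,0,0,0,0],[220,0,0,0,0,0,0]]'
python3 go.py 600.5 -21.5 92 66
```

```text
(array([599.43884622, -19.27154849,  74.95042127]), np.float64(0.693280746876916))
None
clock: 23.3
eef_pos: [603.2, -21.4, 134.4]
tcp_rot: [3.141, -0.0, 1.152]
wrist_force: [-0.5, -0.1, -5.6]
finger_gap: 27.3
gripper_force: 45.0
shift [-0.0012 -0.0025  0.0424] dist 0.043 rot [ 0.0008 -0.0003 -0.0003] pos [603.2 -21.4 134.4] j [-0.15  0.36  1.56  0.    1.22  0.27] F [-0.5 -0.1 -5.6] gap 27.3 grip 45.0 t 23.3
```

View pics/c7.png

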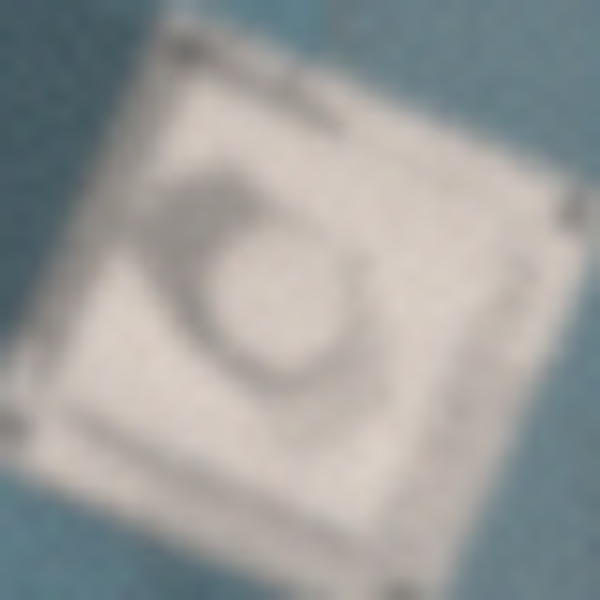

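The plate's boss top is at crop (282,300), which gives about (599.7,-20.5), inside tolerance. I correct the tool and lower the large weight slowly.

```bash
python3 -m crank '[[220,-0.0008,-0.003,0.01,0,0,0],[220,0,0,0.01,0,0,0],[220,0,0,0,0,0,0],[220,0,0,0,0,0,0]]'
python3 go.py 600 -20.8 92 66
python3 -m crank '[[220,0,0,0.006,0,0,0],[220,0,0,0.006,0,0,0],[220,0,0,0.005,0,0,0],[220,0,0,0.002,0,0,0],[220,0,0,0,0,0,0],[220,0,0,0,0,0,0]]'
python3 go.py 600 -20.8 92 66
```

```text
clock: 23.8
eef_pos: [600.1, -21.4, 113.9]
tcp_rot: [3.141, -0.0, 1.151]
wrist_force: [1.1, -0.3, -5.7]
finger_gap: 27.1
gripper_force: 45.0
shift [ 0.0005 -0.0003  0.0219] dist 0.022 rot [ 0.0001 -0.0001 -0.0011] pos [600.1 -21.4 113.9] j [-0.15  0.38  1.59  0.    1.17  0.27] F [ 1.1 -0.3 -5.7] gap 27.1 grip 45.0 t 23.8
clock: 24.55
eef_pos: [600.1, -21.4, 95.1]
tcp_rot: [3.141, -0.0, 1.151]
wrist_force: [-0.0, -1.2, -6.3]
finger_gap: 27.0
gripper_force: 45.0
shift [ 0.0005 -0.0004  0.0031] dist 0.003 rot [ 0.0004 -0.0002 -0.0011] pos [600.1 -21.4  95.1] j [-0.15  0.39  1.62  0.    1.13  0.27] F [-0.  -1.2 -6.3] gap 27.0 grip 45.0 t 24.55
```

```bash
python3 -m crank '[[220,0,0,0.0015,0,0,0],[220,0,0,0.001,0,0,0],[220,0,0,0,0,0,0],[220,0,0,0,0,0,0]]'
python3 -m crank '[[220,0,0,0.0005,0,0,0],[220,0,0,0,0,0,0],[80,0,0,0,0,0,0],[80,0,0,0,0,0,0],[80,0,0,0,0,0,0],[80,0,0,0,0,0,0],[80,0,0,-0.02,0,0,0],[80,0,0,-0.04,0,0,0],[80,0,0,-0.02,0,0,0]]'
python3 go.py 454.4 58.4 160 66
```

```text
clock: 25.05
eef_pos: [599.9, -21.4, 92.5]
tcp_rot: [3.142, -0.0, 1.151]
wrist_force: [0.2, -0.1, -6.5]
finger_gap: 26.8
gripper_force: 45.0
clock: 26.18
eef_pos: [601.0, -21.6, 174.2]
tcp_rot: [3.138, -0.001, 1.151]
wrist_force: [1.0, -0.0, 0.0]
finger_gap: 64.7
gripper_force: 0.0
shift [ 0.0132 -0.1665  0.0137] dist 0.168 rot [ 0.0032 -0.001  -0.0011] pos [601.  -21.6 174.2] j [-0.15  0.33  1.5   0.    1.3   0.27] F [ 1. -0.  0.] gap 64.7 grip 0.0 t 26.175
```

```bash
python3 -m crank '[[80,0.0026,-0.0333,0,0,0,0],[80,0.0026,-0.0333,0,0,0,0],[80,0.0026,-0.0333,0,0,0,0],[80,0.0026,-0.0333,0,0,0,0],[80,0.0026,-0.0333,0,0,0,0],[80,0,0,0.03,0,0,0],[80,0,0,0.03,0,0,0],[80,0,0,0.02,0,0,0],[80,0,0,0,0,0,0],[80,0,0,0,0,0,0]]'
python3 go.py 454.4 58.4 34 66
python3 - <<'E'
from h import *
t=camera("top");s=camera("side")
cv2.imwrite("pics/c8.png",np.hstack([cv2.resize(t["color"][205:245,262:302],(400,400),interpolation=2),cv2.resize(s["color"][160:240,280:360],(400,400),interpolation=2)]))
E
```

```text
clock: 27.42
eef_pos: [454.0, 58.3, 92.7]
tcp_rot: [3.14, -0.001, 1.151]
wrist_force: [0.1, 0.4, 0.1]
finger_gap: 64.5
gripper_force: 0.0
shift [0.0002 0.0003 0.0587] dist 0.059 rot [ 0.0014 -0.0006 -0.0011] pos [454.   58.3  92.7] j [-0.02  0.2   1.92  0.    1.02  0.4 ] F [0.1 0.4 0.1] gap 64.5 grip 0.0 t 27.425
```

View pics/c8.png

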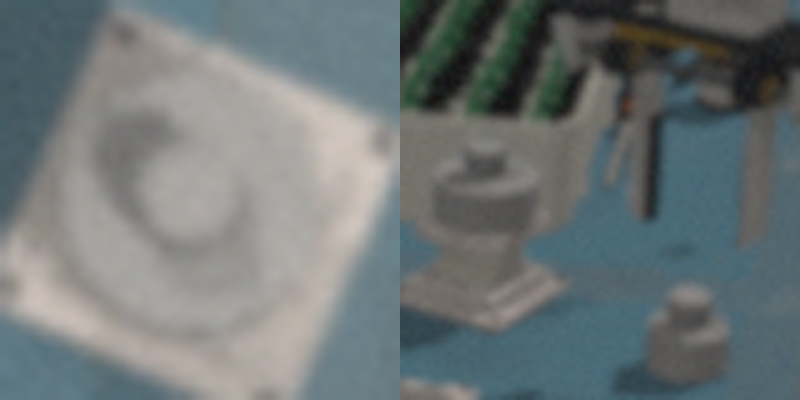

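The large weight is seated level, with its boss top at top-crop (187,195). The fingers straddle the small weight's boss in the side crop, so I descend and grip.

```bash
python3 - <<'E'
from h import *
t=camera("top");s=camera("side");a=(262+18.75-.5,205+19.55-.5)
print(at(t,a,107).round(1),tri(t,a,s,(280+87.5/5-.5,160+147.5/5-.5)))
E
python3 -m crank '[[80,0,0,0.025,0,0,0],[80,0,0,0.025,0,0,0],[80,0,0,0.008,0,0,0],[80,0,0,0,0,0,0],[80,0,0,0,0,0,0]]' 30
python3 go.py 454 58 34 66
python3 -m crank '[[220,0,0,0,0,0,0],[220,0,0,0,0,0,0],[220,0,0,0,0,0,0],[220,0,0,0,0,0,0],[220,0,0,-0.02,0,0,0],[220,0,0,-0.04,0,0,0],[220,0,0,-0.04,0,0,0],[220,0,0,-0.04,0,0,0],[220,0,0,0,0,0,0],[220,0,0,0,0,0,0]]' 30
python3 go.py 600 -21.5 160 66
```

```text
[598.1 -20.3 107. ] (array([597.4981289 , -20.37754105, 103.55241856]), np.float64(1.888026029478936))
clock: 28.25
eef_pos: [454.1, 58.3, 34.8]
tcp_rot: [3.14, -0.001, 1.151]
wrist_force: [0.7, -0.1, -0.2]
finger_gap: 64.5
gripper_force: 0.0
shift [-0.0004  0.      0.0008] dist 0.001 rot [ 0.0017 -0.0008 -0.0011] pos [454.1  58.3  34.8] j [-0.02  0.27  2.    0.    0.87  0.4 ] F [ 0.7 -0.1 -0.2] gap 64.5 grip 0.0 t 28.25
clock: 29.5
eef_pos: [451.8, 58.4, 172.4]
tcp_rot: [-3.139, 0.001, 1.151]
wrist_force: [0.7, 0.2, -2.6]
finger_gap: 27.3
gripper_force: 30.0
shift [-0.0125  0.1679  0.012 ] dist 0.169 rot [-0.0028  0.0011 -0.0011] pos [451.8  58.4 172.4] j [-0.02  0.12  1.8   0.    1.23  0.4 ] F [ 0.7  0.2 -2.6] gap 27.3 grip 30.0 t 29.5
```

```bash
python3 -m crank '[[220,-0.0025,0.0333,0,0,0,0],[220,-0.0025,0.0333,0,0,0,0],[220,-0.0025,0.0333,0,0,0,0],[220,-0.0025,0.0333,0,0,0,0],[220,-0.0025,0.0333,0,0,0,0],[220,0,0,0,0,0,0],[220,0,0,0.015,0,0,0],[220,0,0,0,0,0,0],[220,0,0,0,0,0,0]]'
python3 go.py 599.5 -21.2 122 66
```

```text
clock: 30.62
eef_pos: [599.2, -20.5, 158.5]
tcp_rot: [-3.14, 0.0, 1.151]
wrist_force: [-0.4, -1.5, -2.8]
finger_gap: 27.4
gripper_force: 30.0
shift [-0.0005  0.0006  0.0365] dist 0.037 rot [-0.0012  0.0002 -0.0006] pos [599.2 -20.5 158.5] j [-0.15  0.34  1.53  0.    1.27  0.27] F [-0.4 -1.5 -2.8] gap 27.4 grip 30.0 t 30.625
```

```bash
python3 -m crank '[[220,-0.0005,0.0005,0.01,0,0,0],[220,0,0,0.008,0,0,0],[220,0,0,0.008,0,0,0],[220,0,0,0.005,0,0,0],[220,0,0,0.002,0,0,0],[220,0,0,0,0,0,0],[220,0,0,0,0,0,0]]'
python3 go.py 599.5 -21.2 122 66
```

```text
clock: 31.5
eef_pos: [600.6, -21.7, 126.2]
tcp_rot: [3.141, -0.0, 1.151]
wrist_force: [1.6, 0.2, -2.7]
finger_gap: 27.2
gripper_force: 30.0
shift [-0.     -0.0012  0.0042] dist 0.004 rot [ 0.0005 -0.0003 -0.0011] pos [600.6 -21.7 126.2] j [-0.15  0.37  1.57  0.    1.2   0.27] F [ 1.6  0.2 -2.7] gap 27.2 grip 30.0 t 31.5
```

```bash
python3 -m crank '[[220,0,0,0.002,0,0,0],[220,0,0,0.001,0,0,0],[220,0,0,0.0005,0,0,0],[220,0,0,0,0,0,0],[220,0,0,0,0,0,0]]'
python3 -m crank '[[220,0,0,0.0005,0,0,0],[220,0,0,0,0,0,0],[80,0,0,0,0,0,0],[80,0,0,0,0,0,0],[80,0,0,0,0,0,0],[80,0,0,0,0,0,0],[80,0,0,-0.02,0,0,0],[80,0,0,-0.04,0,0,0],[80,0,0,-0.04,0,0,0]]'
python3 -m crank '[[80,-0.04,-0.03,0,0,0,0],[80,-0.04,-0.03,0,0,0,0],[80,-0.04,-0.03,0,0,0,0],[80,-0.03,-0.02,0,0,0,0],[80,0,0,0,0,0,0],[80,0,0,0,0,0,0]]'
python3 - <<'E'
from h import *
t=camera("top");s=camera("side")
cv2.imwrite("pics/c9.png",np.hstack([cv2.resize(t["color"][200:250,257:307],(400,400),interpolation=2),cv2.resize(s["color"][160:240,260:340],(400,400),interpolation=2)]))
E
```

```text
clock: 32.12
eef_pos: [600.4, -21.6, 122.5]
tcp_rot: [3.142, -0.0, 1.151]
wrist_force: [0.9, 0.3, -2.2]
finger_gap: 27.4
gripper_force: 30.0
clock: 33.25
eef_pos: [600.2, -21.6, 222.8]
tcp_rot: [-3.141, 0.0, 1.151]
wrist_force: [1.0, -0.7, 0.2]
finger_gap: 64.2
gripper_force: 0.0
clock: 34.0
eef_pos: [439.7, -113.7, 222.3]
tcp_rot: [3.14, -0.001, 1.15]
wrist_force: [-0.4, -0.1, -0.1]
finger_gap: 64.5
gripper_force: 0.0
```

View pics/c9.png

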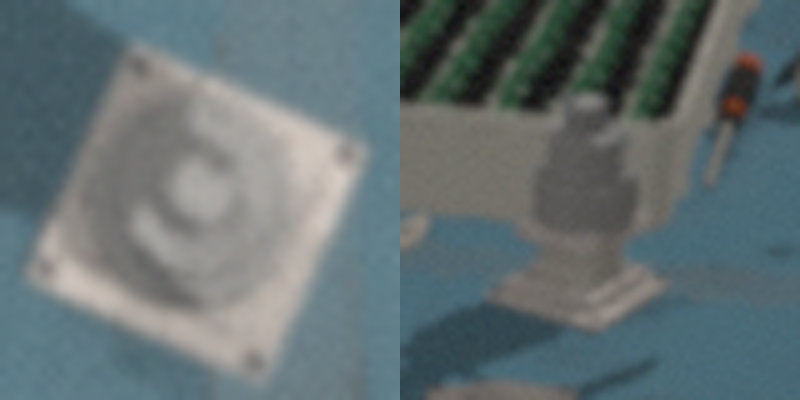

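The stack stands level and concentric in the square jig (small boss at crop (200,190) from above), the tool is clear, and the screwdriver is where it was.

```bash
python3 -c "
from plant import bot
print(bot.close_job())"
```

```text
the job is handed in; nothing more can be done
None
```

I handed the job in at about 34 s. In the last pictures the cap, load plate, large weight and small weight are stacked level in the square jig, released, with the robot clear; no judging result came back.

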